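# Clear the model-painting desk

## Robot

A 7-joint arm with a two-finger parallel gripper is mounted at the origin on the work surface. World frame = base frame: x ahead of the robot, y to its left, z up, the work surface at z = 0. Lengths are in mm, angles in rad, forces in N, time in s.
With the tool pointing down it reaches from about 425 to 875 mm from the base axis. Payload 8.4 kg.
Tool frame: the origin (TCP) lies at the very end of the fingers, on their centre line; the grasp point (between the pads) lies 19 mm behind it; z points along the fingers, y is the line along which they close (so a half turn about z gives the same grasp; the last joint's range is limited). The gripper opens to 87 mm and grips with 3 to 60 N. Pads are 19 mm wide; open, the fingers measure 117 mm over their backs; the gripper's body (75 mm by 190 mm) begins 51 mm behind the grasp point.
Start: joints at [-1.263, 0.333, 0.04, 1.465, -0.013, 1.343, -0.059], TCP at [257.185, 596.925, 222.546] pointing down, gripper open.
Joint ranges: [-2.58, 2.58], [-0.38, 2.09], [-1.3, 1.39], [0.25, 2.4], [-1.5, 4.64], [0.08, 2.09], [-2.65, 2.65]. Speed limits (rad/s): [2.22, 2.22, 2.79, 2.79, 3.14, 3.14, 3.14].

## Interface

Orientations are given as [roll, pitch, yaw] about the fixed x, y, z axes, in that order (R = Rz(yaw) Ry(pitch) Rx(roll)).
In Python, from cell import robot gives the robot as it stands. The module is installed in compiled form; this text tells all that it offers. Calls block until the motion is done:
- robot.move_ptp(position, orientation): joint-space move of the TCP to a pose.
- robot.move_linear(position, frame=None, vel=150): straight line of the TCP; frame=None keeps the orientation; vel is the mean speed in mm/s.
- robot.set_joints(angles): joint-space move.
- robot.let_go() and robot.close(force=None): open the fingers fully, or close them until they stop; force is the grip in N (None keeps the last).
- robot.pause(seconds).
- robot.inverse_kinematics(position, orientation): joint angles nearest the present ones, or None.
- robot.grab_frame(name): name is "side" or "top"; returns a dict with "image" (400x640x3 uint8, red, green, blue), "z_map" (400x640 float32, mm along the optical axis (not along the pixel's ray), 0 where there is no reading), "camera_matrix" (3x3 intrinsics, pixels), "dist" ([k1, k2, p1, p2, k3] as OpenCV has them; the pictures are not rectified), "camera_from_world" (4x4, takes a point from world to camera coordinates). Camera axes: x right, y down, z forward; pixel columns grow to the right and rows downward; lengths in mm; the calibration is good to about 2 mm. A picture is of the moment at which its call begins.
A pose or a line that the arm cannot do raises robot.MotionError and nothing moves.
- robot.sign_off(): hands the job in; it is judged then, once.
Readings, each from a call of its own:
- robot.read_clock(): time.
- robot.read_joint_positions(): joint angles.
- robot.read_qvel(): joint speeds.
- robot.read_joint_torque(): joint torques, N m.
- robot.read_tcp_pos(): TCP position.
- robot.read_tool_rot(): TCP orientation.
- robot.read_ft_force(): force on the tool from outside, world axes, zero at the start.
- robot.read_moment(): the same for the moment, N m.
- robot.read_width(): finger opening in mm.
- robot.read_grasp_force(): force on a finger pad.
Only numpy, scipy, OpenCV 4.12 (cv2) and the standard library are available. Lean on these libraries where they do the work, as an engineer would, in place of code of your own. Each camera call takes 0.05 s, during which the arm holds its last target. There are 200 camera calls.

## Task

Clear up the painting things. First take the top-heavy lamp that stands in front of the little drawer unit and stand it on its round charging pad, its whole foot on the pad, never letting it tip over. Then open the drawer, put every squat paint pot in it and push it fully shut afterwards; stand every tall dropper bottle upright on the floor of the wooden tray, before or after that, and leave everything else on the desk where it is.

Things in the scene. Friction and masses are not known exactly. Their poses are not given: they have to be found in the camera images.
- lamp: Cordless LED desk lamp, 0.3 kg, most of it in the head: round aluminium foot 70 mm diameter and 8 mm thick, stem 10 mm diameter, white cylindrical head 50 mm diameter from 175 to 220 mm above the table (its top). It tips over beyond about 13 degrees. Starts upright in front of the drawer handle, in the drawer's way. Origin: centre of the foot's underside, z up the stem.
- lamp_head (a point): Centre of the lamp's head, on its axis, 197.5 mm above the foot's underside: the place to grip it.
- pad: Charging pad fixed to the desk: flat black disc 120 mm diameter, 8 mm high, with a grey disc in the middle and a short lead. Origin: centre of its underside. The pad and the wooden tray lie one on each side of the drawer unit, left or right by chance.
- cab: Small grey drawer unit with a white front, fixed to the desk: 200 mm deep (x), 190 mm wide (y), 90 mm high, with one drawer that opens along its own -x, towards the robot. Origin: centre of its underside; its front face is 100 mm from there along -x.
- cab_drawer0 (a joint): How far the drawer is pulled out, in m: 0 shut, 0.133 the end stop; it starts at 0 to 0.008. It slides with about 1 N of friction and stays where it is left.
- cab_drawer0_handle (a point): Middle of the drawer's handle: a round steel bar 11 mm thick and 95 mm long along the unit's y, 35 mm in front of the drawer's face (measured to the bar's axis) and 52 mm above the desk. Moves with the drawer.
- drawer_floor (a point): Centre of the drawer's inner floor, 22 mm above the desk, axes as the drawer unit's; the inside measures 155 mm along x, 148 mm along y, walls 46 mm high above the floor. Moves with the drawer. With the drawer out by d, the front d - 6 mm of the inside is open to the sky; the rest is under the unit's top.
- tray: Open plywood tray fixed to the desk, 100 mm (x) by 170 mm (y), 25 mm high, walls 5 mm thick. Origin: centre of its underside.
- tray_in (a point): Centre of the tray's inner floor, 5 mm above the desk, axes as the tray's; the floor inside measures 90 mm (x) by 160 mm (y).
- dropper0: Slim grey dropper bottle with a narrow black cap: body 28 mm diameter and 62 mm high, then the cap, 18 mm diameter, from 66 to 100 mm above the foot. Stands upright at the start and topples easily. Weighs about 40 g. Origin: centre of its underside, z up its axis. There are one to three such bottles; an absent one reads None from the start.
- dropper1: Slim grey dropper bottle with a narrow black cap: body 28 mm diameter and 62 mm high, then the cap, 18 mm diameter, from 66 to 100 mm above the foot. Stands upright at the start and topples easily. Weighs about 40 g. Origin: centre of its underside, z up its axis. There are one to three such bottles; an absent one reads None from the start.
- dropper2: Slim grey dropper bottle with a narrow black cap: body 28 mm diameter and 62 mm high, then the cap, 18 mm diameter, from 66 to 100 mm above the foot. Stands upright at the start and topples easily. Weighs about 40 g. Origin: centre of its underside, z up its axis. There are one to three such bottles; an absent one reads None from the start.
- pot0: Squat grey paint pot with a black screw lid: a closed cylinder 36 mm diameter, 30 mm high, about 50 g. Origin: centre of its underside, z up its axis. There are one to three such pots; an absent one reads None from the start.
- pot1: Squat grey paint pot with a black screw lid: a closed cylinder 36 mm diameter, 30 mm high, about 50 g. Origin: centre of its underside, z up its axis. There are one to three such pots; an absent one reads None from the start.
- pot2: Squat grey paint pot with a black screw lid: a closed cylinder 36 mm diameter, 30 mm high, about 50 g. Origin: centre of its underside, z up its axis. There are one to three such pots; an absent one reads None from the start.
- eraser: Dark rubber eraser 45 x 20 x 12 mm, not part of the job. Origin: centre of its underside.
- figure: Small grey model figure on a 26 mm foot, 45 mm high, not part of the job. Origin: centre of its foot.
- tape: Roll of tape 64 mm diameter, 19 mm high, lying flat, not part of the job. Origin: centre of its underside.
- mug: Blue mug 80 mm diameter, 90 mm high, not part of the job. Origin: centre of its underside.
- stapler: Black stapler 130 x 34 x 40 mm, not part of the job. Origin: centre of its underside.
- brush: Slim artist's paint brush 175 mm long, 10 mm thick, lying on the cutting mat, not part of the job. Origin: on its underside, near the middle of its length.

How it is judged:
By the outcome, as a careful person would: the job done as asked, in the order asked, and still so for the second after the job is handed in, with the robot touching nothing.
Of dropper0, dropper1, dropper2, pot0, pot1, pot2 only 4 to 6 are there at a start; the rules pass over those that are not, and their reading is None.
At some moment in a run one of pot0, pot1, pot2 may be knocked a few centimetres aside while the robot is not near it.
It also fails if it takes over 210 s, if anything falls off the work surface, if the arm or the gripper's body presses on something with over 40 N, if the wrist force passes 120 N, or if a joint passes its speed limit or range.

## Working session

There is one attempt and no reset: what is moved stays moved. The work goes in short steps, each a Python script; the robot and the scene stay as the last script left them, time stands still between calls to the robot, and variables do not carry over. Pictures are saved under pics/ and viewed, at most 14 in all, crops included, and the job is handed in when it is done.

```bash
mkdir -p pics; cat > h.py <<'E'
import numpy as np, cv2
from cell import robot
def grab(n,f):
    d=robot.grab_frame(n); cv2.imwrite(f'pics/{f}.png',d['image'][:,:,::-1]); np.savez(f'pics/{f}.npz',**d); return d
def load(f): return dict(np.load(f'pics/{f}.npz'))
def rays(d,uv):
    p=cv2.undistortPoints(np.array(uv,float).reshape(-1,1,2),d['camera_matrix'],d['dist']).reshape(-1,2)
    return np.c_[p,np.ones(len(p))]
def atz(d,uv,z):
    T=np.linalg.inv(d['camera_from_world']); r=rays(d,uv)@T[:3,:3].T; o=T[:3,3]
    return o+r*((z-o[2])/r[:,2])[:,None]
def cloud(d):
    h,w=d['z_map'].shape; v,u=np.mgrid[:h,:w]
    uv=np.c_[u.ravel(),v.ravel()]; r=rays(d,uv)*d['z_map'].reshape(-1,1)
    T=np.linalg.inv(d['camera_from_world']); P=r@T[:3,:3].T+T[:3,3]
    P[d['z_map'].ravel()==0]=np.nan
    return P.reshape(h,w,3)
E
python3 - <<'E'
from h import *
for n in('side','top'):
    d=grab(n,n+'0'); T=np.linalg.inv(d['camera_from_world']); print(n,T.round(2).tolist(),d['camera_matrix'][0,0],d['dist'])
    P=cloud(d); print((P[...,2]>-50).mean())
print(robot.read_tool_rot(),robot.read_tcp_pos(),robot.read_width())
E
```

```text
side [[-0.99, -0.07, 0.13, 428.83], [-0.14, 0.56, -0.82, 763.4], [-0.02, -0.83, -0.56, 637.83], [0.0, 0.0, 0.0, 1.0]] 387.0406117130753 [-0.01879119  0.          0.          0.          0.        ]
0.76973046875
top [[0.0, -0.98, 0.19, 350.28], [-1.0, -0.0, 0.0, 12.72], [0.0, -0.19, -0.98, 1252.2], [0.0, 0.0, 0.0, 1.0]] 442.08689189294995 [-0.03636509  0.          0.          0.          0.        ]
0.7827421875
[-3.14011814e+00  9.05852036e-05  2.73480230e+00] [257.02915504 596.5420706  221.75301681] 86.72440656089664
```

View pics/side0.png

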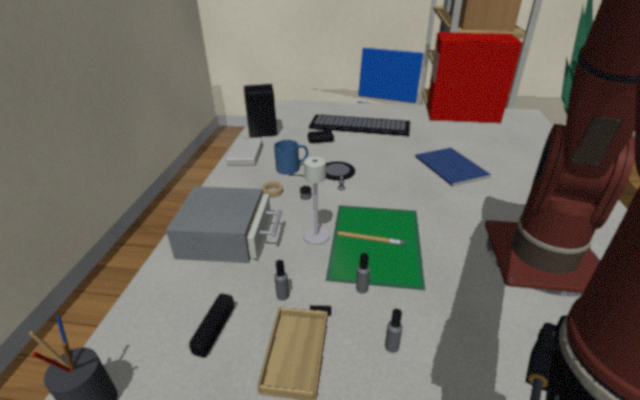

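View pics/top0.png

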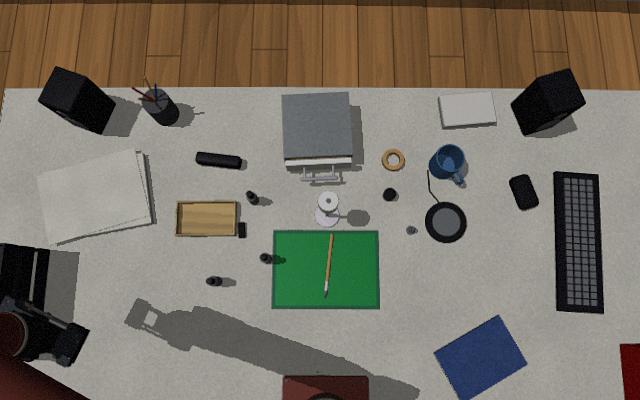

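The side view shows the lamp (315,170 head), three droppers (281,280; 363,273; 394,330), the pot (306,193), the figure (341,184), the tray (295,350) and the pad (338,171). The top view shows the same: lamp head (328,201), droppers (252,198; 266,258; 214,281), pot (390,194), pad (446,222), tray (207,219) and cabinet (317,130). I'll take enlarged crops next.

```bash
python3 - <<'E'
from h import *
a=cv2.imread('pics/top0.png')[80:300,160:480]; cv2.imwrite('pics/top0c.png',cv2.resize(a,None,fx=2.5,fy=2.5,interpolation=cv2.INTER_CUBIC))
a=cv2.imread('pics/side0.png')[140:400,160:480]; cv2.imwrite('pics/side0c.png',cv2.resize(a,None,fx=2.3,fy=2.3,interpolation=cv2.INTER_CUBIC))
E
```

```text
(no output)
```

View pics/top0c.png

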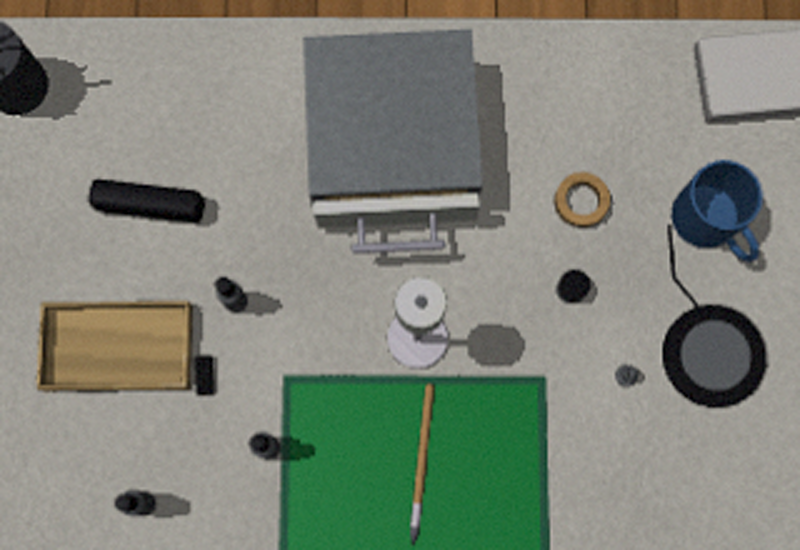

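View pics/side0c.png

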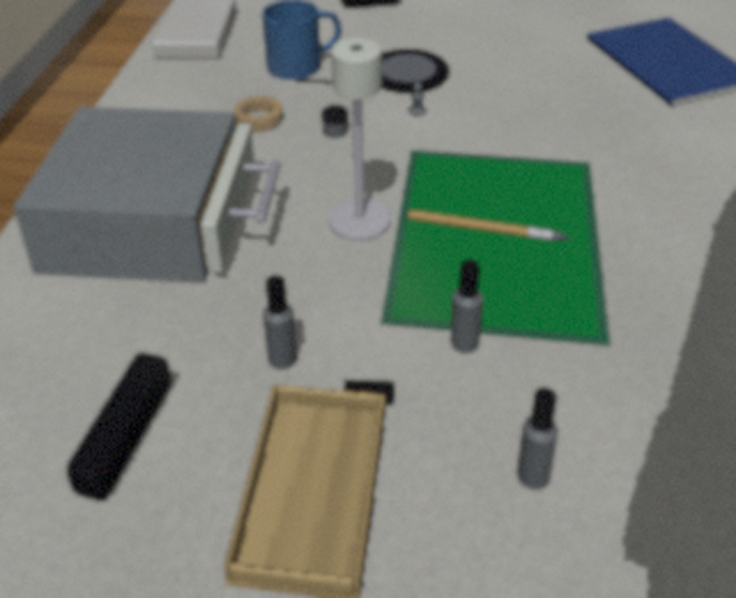

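The top crop shows the lamp head at (421,302), the cap tops at (222,283), (258,440) and (123,500), the pot lid at (574,284) and the pad at (715,355). The tray corners and the handle bar (353,248)-(443,246) are also clear. The side crop shows the same points, so I'll triangulate from the two.

```bash
python3 - <<'E'
from h import *
t,s=load('top0'),load('side0')
pts=dict(lamphead=((421,302),(357,46)),drA=((222,283),(275,281)),drB=((257,441),(470,266)),drC=((123,500),(545,395)),pot=((574,284),(335,112)),pad=((715,355),(411,69)),
 trayfl=((41,304),(232,577)),traybl=((190,303),(276,388)),trayfr=((190,389),(384,397)),trayc=((40,390),(356,588)),
 hl=((353,248),(263,218)),hr=((443,246),(275,166)),cabFL=((309,193),(205,194)),cabFR=((480,188),(238,113)),cabBR=((471,30),(85,110)),cabBL=((304,38),(25,208)),
 figure=((626,374),(417,90)),brushtip=((414,540),(565,238)),er=((205,375),(369,386)))
def un(d,uv): return rays(d,[uv])[0,:2]
for k,(a,b) in pts.items():
    ua=un(t,(160+a[0]/2.5,80+a[1]/2.5)); ub=un(s,(160+b[0]/2.3,140+b[1]/2.3))
    X=cv2.triangulatePoints(t['camera_from_world'][:3],s['camera_from_world'][:3],ua,ub).ravel(); X=X[:3]/X[3]
    print(k,X.round(0))
P=cloud(t);Q=cloud(s)
def near(P,c,r,z0,z1):
    m=(np.hypot(P[...,0]-c[0],P[...,1]-c[1])<r)&(P[...,2]>z0)&(P[...,2]<z1); return m.sum(),np.nanmedian(P[m],0).round(0),P[m][:,2].max().round(0)
# generic blobs from top depth
m=(P[...,2]>15)&(P[...,0]<900)&(P[...,0]>300)&(abs(P[...,1])<520)
n,l,st,_=cv2.connectedComponentsWithStats(m.astype(np.uint8))
for i in range(1,n):
    if st[i,4]>12:
        p=P[l==i]; hi=p[p[:,2]>np.percentile(p[:,2],98)-6]; print(st[i],p.min(0).round(0),p.max(0).round(0),hi.mean(0).round(0))
E
```

```text
lamphead [551.  -8. 218.]
drA [596. 203.  94.]
drB [427. 161.  93.]
drC [364. 299.  93.]
pot [ 610. -186.   23.]
pad [ 530. -349.   -0.]
trayfl [586. 425.   8.]
traybl [589. 253.  12.]
trayfr [492. 249.  11.]
trayc [491. 421.   7.]
hl [644.  65.  48.]
hr [652. -36.  41.]
cabFL [688. 110. 111.]
cabFR [704. -75.  85.]
cabBR [891. -68.  80.]
cabBL [877. 120.  84.]
figure [ 508. -240.   31.]
brushtip [325.  -4.  -3.]
er [508. 234.   5.]
[131  77  47  47 997] [821. 436.  15.] [899. 514. 187.] [860. 483. 178.]
[ 281   92   72   90 5433] [639. -76.  15.] [892. 123.  98.] [792.  24.  91.]
[ 439   98   58   31 1497] [ 810. -507.   15.] [ 900. -340.   38.] [ 861. -423.   32.]
[430 144  35  41 765] [ 634. -385.   15.] [ 738. -304.   97.] [ 700. -344.   91.]
[382 149  22  22 215] [ 681. -228.   15.] [ 746. -167.   25.] [ 713. -199.   21.]
[196 152  45  17 562] [685. 242.  15.] [731. 370.  46.] [708. 305.  40.]
[140 177  12  47 280] [524. 490.  15.] [658. 520.  26.] [575. 510.  22.]
[383 188  13  13 133] [ 592. -200.   15.] [ 627. -167.   36.] [ 609. -184.   31.]
[246 191  12  14 126] [580. 189.  16.] [607. 216. 105.] [594. 203. 100.]
[318 191  21  26 395] [527. -31.  20.] [577.  17. 225.] [552.  -6. 220.]
[175 201  61  35 406] [491. 252.  15.] [589. 422.  31.] [539. 333.  26.]
[409 227   6   6  32] [ 502. -250.   16.] [ 515. -236.   45.] [ 509. -244.   42.]
[260 253  12  10  92] [415. 147.  16.] [439. 172. 103.] [427. 161. 100.]
[206 276  15  10 124] [354. 284.  18.] [378. 307. 105.] [366. 297. 100.]
```

```bash
cat >> h.py <<'E'
def c(x,y): return (160+x/2.5-.3,80+y/2.5-.3)
def ik(p,yaw): 
    return robot.inverse_kinematics(p,[np.pi,0,yaw])
def lin(x,y,z,vel=150): robot.move_linear([float(x),float(y),float(z)],vel=vel)
E
python3 - <<'E'
from h import *
t=load('top0')
for k,uv,z in [('lamptop',(421,302),220),('foot',(418,338.5),8),('padouter',(714.5,356),8),('padin',(715,355),8),('hl',(352,249),52),('hr',(444,246),52),('traytl',(42,304),25),('traytr',(190,302),25),('traybr',(190,389),25),('traybl',(40,390),25)]:
    print(k,atz(t,[c(*uv)],z)[0].round(1))
P=cloud(t)
m=(abs(P[...,0]-792)<130)&(abs(P[...,1]-24)<130)&(P[...,2]>84)
print('cab',cv2.minAreaRect(P[m][:,:2].astype(np.float32)))
m=(P[...,0]<665)&(P[...,0]>625)&(abs(P[...,1]-20)<80)&(P[...,2]>30)
p=P[m];print('handle',len(p),p.min(0),p.max(0),np.polyfit(p[:,1],p[:,0],1))
m=(np.hypot(P[...,0]-552,P[...,1]+7)<40)&(P[...,2]>205);print('lamp',cv2.minEnclosingCircle(P[m][:,:2].astype(np.float32)))
for n,p in dict(lamp=(552,-7,300),pad=(530,-349,187),A=(594,203,64),B=(427,161,64),C=(366,297,64),tray=(540,337,64),pot=(609,-184,5),h=(665,15,38),h2=(530,15,38)).items():
    for yaw in (0,np.pi/2,np.pi,-np.pi/2):
        q=ik(p,yaw); print(n,round(yaw,2),None if q is None else np.round(q,2).tolist())
E
```

```text
lamptop [552.4  -7.  220. ]
foot [551.5  -7.6   8. ]
padouter [ 532.3 -345.7    8. ]
padin [ 533.4 -346.3    8. ]
hl [645.4  66.9  52. ]
hr [649.2 -35.9  52. ]
traytl [586.9 419.5  25. ]
traytr [589.7 251.   25. ]
traybr [490.8 247.1  25. ]
traybl [488.9 415.5  25. ]
cab ((794.5211181640625, 23.978919982910156), (189.65650939941406, 190.5346221923828), 3.0756020545959473)
handle 173 [639.20369735 -35.28684205  46.49879239] [664.87761723  68.2273822   62.99870927] [-2.98621543e-02  6.48777376e+02]
lamp ((552.0932006835938, -6.128243446350098), 25.179443359375)
lamp 0 [-0.78, 0.11, 0.79, 1.62, -0.08, 1.45, -1.56]
lamp 1.57 [-0.74, 0.11, 0.74, 1.61, -0.07, 1.45, 0.01]
lamp 3.14 [-0.69, 0.1, 0.69, 1.61, -0.07, 1.45, 1.57]
lamp -1.57 None
pad 0 [-0.25, 0.49, 1.05, 1.59, -0.44, 1.32, -0.71]
pad 1.57 [-0.23, 0.48, 1.02, 1.59, -0.42, 1.31, 0.84]
pad 3.14 [-0.31, 0.56, 1.18, 1.59, -0.53, 1.35, 2.5]
pad -1.57 [-0.33, 0.59, 1.22, 1.59, -0.56, 1.36, -2.19]
A 0 [-0.87, 0.47, 0.61, 1.72, -0.3, 1.05, -1.73]
A 1.57 [-0.8, 0.45, 0.51, 1.72, -0.25, 1.04, -0.2]
A 3.14 [-0.64, 0.42, 0.3, 1.71, -0.14, 1.
[... 617 characters left out ...]
 -0.08, 1.04, 1.0]
tray -1.57 [-0.59, 0.43, -0.05, 1.67, 0.02, 1.04, 2.5]
pot 0 [-0.5, 0.74, 1.01, 1.75, -0.71, 1.07, -0.81]
pot 1.57 [-0.49, 0.73, 0.99, 1.75, -0.7, 1.06, 0.75]
pot 3.14 [-0.31, 0.6, 0.71, 1.74, -0.46, 0.98, 2.15]
pot -1.57 [-0.59, 0.89, 1.21, 1.75, -0.91, 1.17, -2.25]
h 0 [-0.59, 0.6, 0.68, 1.64, -0.42, 1.05, -1.35]
h 1.57 [-0.55, 0.58, 0.63, 1.64, -0.38, 1.05, 0.19]
h 3.14 [-0.44, 0.55, 0.48, 1.63, -0.28, 1.03, 1.69]
h -1.57 [-0.87, 0.88, 1.21, 1.65, -0.87, 1.24, -2.61]
h2 0 [-0.79, 0.35, 0.8, 1.99, -0.31, 0.93, -1.41]
h2 1.57 [-0.68, 0.32, 0.66, 1.98, -0.24, 0.92, 0.1]
h2 3.14 [-0.61, 0.3, 0.58, 1.98, -0.21, 0.92, 1.64]
h2 -1.57 [0.79, 0.51, -1.09, 1.91, 0.52, 1.04, 2.62]
```

```bash
python3 - <<'E'
from h import *
Y=np.pi/2
p=robot.read_tcp_pos(); lin(p[0],p[1],330,250)
robot.move_ptp([552,-6.8,330],[np.pi,0,Y])
lin(552,-6.8,182,120); robot.pause(.3)
robot.close(12); robot.pause(.3)
print(robot.read_width(),robot.read_grasp_force(),robot.read_tcp_pos(),robot.read_ft_force(),robot.read_clock())
lin(552,-6.8,192,30); robot.pause(.5); print(robot.read_ft_force(),robot.read_width())
lin(552,-6.8,262,60)
grab('side','side1'); grab('top','top1')
a=cv2.imread('pics/side1.png')[100:300,200:460]; b=cv2.imread('pics/top1.png')[80:400,100:480]
a=cv2.resize(a,None,fx=1.5,fy=1.5); 
o=np.zeros((600,800,3),np.uint8); o[:320,:380]=b; o[300:600,390:780]=a; cv2.imwrite('pics/l1.png',o)
E
```

```text
49.5889521714589 11.999568031460512 [552.01994552  -6.764598   181.98065558] [ 0.91249461  0.05756066 -0.32194473] 5.775
[ 0.78733475 -0.52333659 -1.96198186] 49.590506783307596
```

View pics/l1.png

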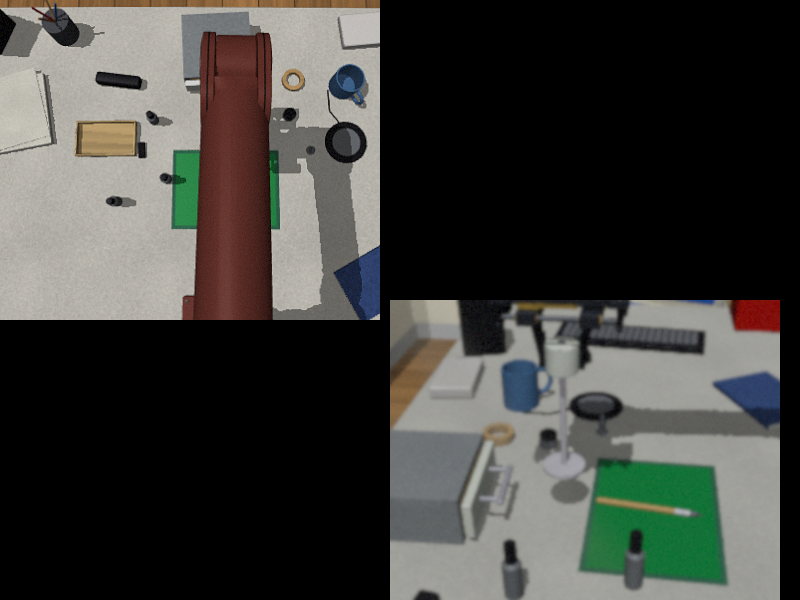

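The lamp is lifted and hanging upright, with its foot at about (564,464) in the lower inset. The formerly hidden lower-left area holds no extra pots. Next I'll set the lamp on the pad.

```bash
python3 - <<'E'
from h import *
lin(532.5,-346,262,130); robot.pause(.3)
lin(532.5,-346,200,60)
f0=robot.read_ft_force()[2]
z=196
while z>187:
    lin(532.5,-346,z,15); robot.pause(.1)
    f=robot.read_ft_force()[2]; print(z,round(f-f0,2))
    if f-f0>1.2: break
    z-=1
robot.let_go(); robot.pause(.5)
lin(532.5,-346,330,100)
lin(532.5,-100,330,250)
robot.move_ptp([480,200,330],[np.pi,0,np.pi/2])
d=grab('top','top2'); s=grab('side','side2'); print(robot.read_clock())
P=cloud(d); m=(np.hypot(P[...,0]-532,P[...,1]+346)<60)&(P[...,2]>215);print(m.sum(),cv2.minEnclosingCircle(P[m][:,:2].astype(np.float32)),P[m][:,2].max())
m=(np.hypot(P[...,0]-609,P[...,1]+184)<120)&(P[...,2]>26)&(P[...,2]<36);print('pot',cv2.minEnclosingCircle(P[m][:,:2].astype(np.float32)))
a=cv2.imread('pics/side2.png')[100:300,200:460]; b=cv2.imread('pics/top2.png')[80:320,150:480]
o=np.zeros((600,800,3),np.uint8); o[:360,:495]=cv2.resize(b,None,fx=1.5,fy=1.5); o[300:600,410:800]=cv2.resize(a,None,fx=1.5,fy=1.5); cv2.imwrite('pics/l2.png',o)
E
```

```text
196 0.03
195 1.05
194 0.76
193 -0.25
192 0.54
191 0.1
190 1.18
189 9.05
20.75
344 ((532.1262817382812, -344.8469543457031), 24.338184356689453) 233.67702823414163
pot ((564.2660522460938, -209.09454345703125), 68.58565521240234)
```

View pics/l2.png

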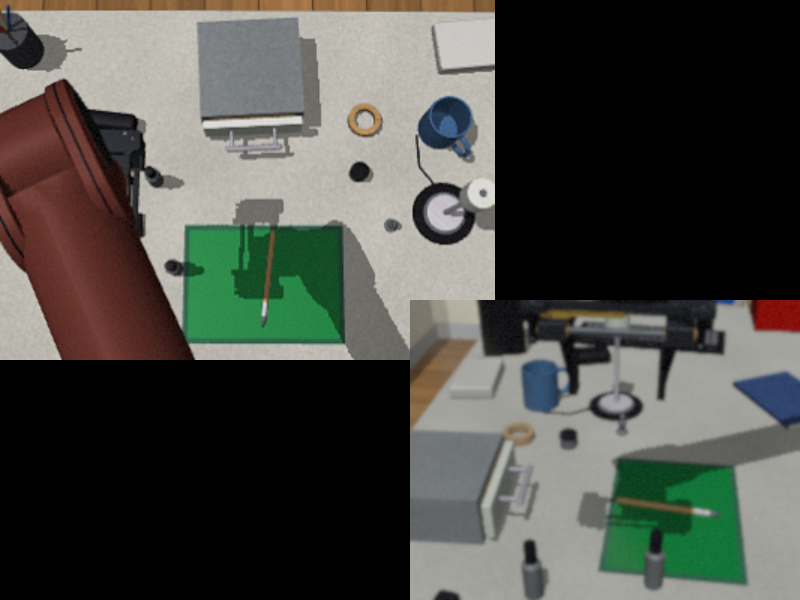

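The lamp stands upright, centred on the pad, and the pot hasn't moved. Droppers next.

```bash
cat >> h.py <<'E'
def drop(x,y,tx,ty,Z=64):
    robot.move_ptp([x,y,190],[np.pi,0,np.pi/2]); lin(x,y,Z+30,120); lin(x,y,Z,60); robot.pause(.2)
    robot.close(8); robot.pause(.3); w=robot.read_width()
    lin(x,y,Z+15,40); lin(x,y,Z+70,120); lin(tx,ty,Z+70,130); lin(tx,ty,Z+12,80); robot.pause(.2)
    f0=robot.read_ft_force()[2]
    for z in (8,7,6.5,6,5.5,5,4.5):
        lin(tx,ty,Z+z,20); robot.pause(.15); f=robot.read_ft_force()[2]-f0
        if f>2.5: break
    print(w,robot.read_width(),z,f)
    robot.let_go(); robot.pause(.4); lin(tx,ty,Z+40,60); lin(tx,ty,Z+110,150); print(robot.read_clock())
E
python3 - <<'E'
from h import *
drop(594,203,540,383)
E
```

```text
17.506024952151396 17.53277126372102 4.5 4.392348411016765
34.4833
```

```bash
python3 - <<'E'
from h import *
drop(427,161,540,335); drop(366,297,540,287)
lin(540,287,200)
robot.move_ptp([560,-20,260],[np.pi,0,0])
s=grab('side','side3'); t=grab('top','top3'); print(robot.read_clock())
a=cv2.imread('pics/side3.png')[100:400,160:480]; b=cv2.imread('pics/top3.png')[80:320,150:480]
o=np.zeros((600,800,3),np.uint8); o[:240,:330]=b; o[150:600,320:800]=cv2.resize(a,None,fx=1.5,fy=1.5); cv2.imwrite('pics/l3.png',o)
P=cloud(t); m=(P[...,2]>95)&(P[...,2]<110)&(abs(P[...,1]-335)<90)&(abs(P[...,0]-540)<60); print(np.unique((P[m][:,1]/8).round()*8,return_counts=True))
E
```

```text
17.280390343412215 17.570644337551673 4.5 7.059013016622889
48.6083
17.686199619220183 17.41315156130381 4.5 5.2672070599291345
62.2333
63.85
(array([280., 288., 296., 328., 336., 344., 376., 384., 392.]), array([ 8, 22,  9, 22, 16,  1, 20, 17,  3]))
```

View pics/l3.png

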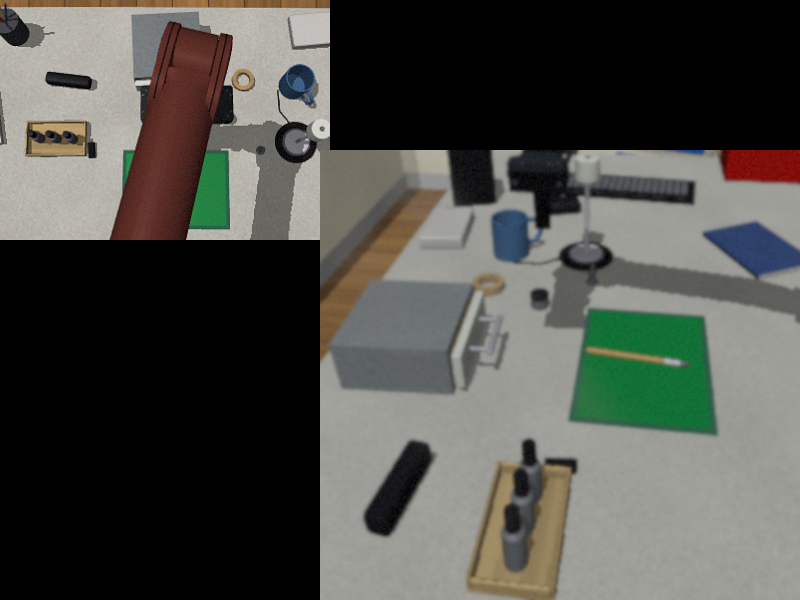

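All three bottles stand upright in the tray, seen from (513,560) to (530,475). The pot is still at (540,298). Next I'll hook the drawer handle with closed fingers.

```bash
python3 - <<'E'
from h import *
yw=0.03; u=np.array([np.cos(yw),np.sin(yw)])
robot.close(10)
b=np.array([667.5,14.])
robot.move_ptp([*b,180],[np.pi,0,yw]); lin(*b,90,120)
f0=robot.read_ft_force()
for z in (75,65,55,47,40):
    lin(*b,z,50); f=robot.read_ft_force()-f0
    if abs(f).max()>6: print('contact',z,f); break
else:
    for s in [20,40,60,80,100,115,120,124,127,129,131,133]:
        p=b-u*s; lin(*p,40,60); robot.pause(.05); f=robot.read_ft_force()-f0; print(s,f.round(1))
        if abs(f).max()>8: break
    p=robot.read_tcp_pos()[:2]+u*5; lin(*p,40,40); lin(*p,150,150); print(p)
    robot.let_go(); robot.move_ptp([480,150,250],[np.pi,0,np.pi/2])
t=grab('top','top4');print(robot.read_clock())
cv2.imwrite('pics/l4.png',cv2.resize(cv2.imread('pics/top4.png')[80:300,160:480],None,fx=2.5,fy=2.5,interpolation=cv2.INTER_CUBIC))
P=cloud(t)
m=(np.hypot(P[...,0]-609,P[...,1]+184)<70)&(P[...,2]>25)&(P[...,2]<36);print('pot',m.sum(),cv2.minEnclosingCircle(P[m][:,:2].astype(np.float32)))
E
```

```text
20 [-0.1  0.6 -0.1]
40 [ 0.2  1.5 -1. ]
60 [-0.1  0.5 -0.2]
80 [ 0.2  0.2 -0.3]
100 [ 0.6  1.3 -0.9]
115 [-1.   0.7 -0.2]
120 [0.3 0.8 0. ]
124 [-0.6 -0.3 -0.2]
127 [-0.5  0.7 -0.1]
129 [-0.2  1.2 -0.8]
131 [1.  1.3 0.4]
133 [ 5.1  0.9 -3.3]
[540.50216601  10.18907212]
77.1583
pot 124 ((601.6873779296875, -148.79896545410156), 18.194564819335938)
```

View pics/l4.png

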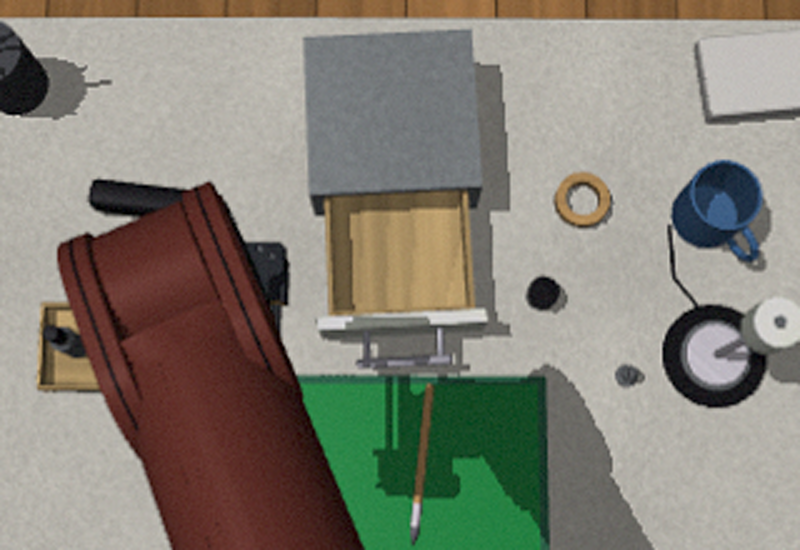

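The drawer is fully open, spanning (330–470, 195–310) in the crop. The pot has been knocked to crop (543,293), which is world (602,-149). I'll fetch it now.

```bash
python3 - <<'E'
from h import *
x,y=601.7,-148.8
robot.move_ptp([x,y,200],[np.pi,0,np.pi/2]); 
lin(x,y,40,150); lin(x,y,6,50); robot.pause(.2); robot.close(12); robot.pause(.3); print(robot.read_width())
lin(x,y,25,50); lin(x,y,180,150)
robot.move_ptp([625,19,180],[np.pi,0,0.03]); robot.pause(.2); print(robot.read_width())
lin(625,19,60,100)
f0=robot.read_ft_force()
for z in (45,36,33,31,30,29):
    lin(625,19,z,40); robot.pause(.1); f=robot.read_ft_force()-f0; print(z,f.round(1))
    if abs(f).max()>3: break
robot.let_go(); robot.pause(.4); lin(625,19,60,60); lin(625,19,200,150)
robot.move_ptp([480,200,250],[np.pi,0,np.pi/2])
t=grab('top','top5');print(robot.read_clock())
cv2.imwrite('pics/l5.png',cv2.resize(cv2.imread('pics/top5.png')[80:300,160:480],None,fx=2.5,fy=2.5,interpolation=cv2.INTER_CUBIC))
E
```

```text
35.93482649126129
35.17124206159552
45 [-0.8  0.1 -0.3]
36 [-1.4 -0.3 -0.1]
33 [-1.3  0.4 -1. ]
31 [-1.2 -0.6 -0.4]
30 [-0.2  0.5 -0.1]
29 [-1.3  1.   0. ]
93.3333
```

View pics/l5.png

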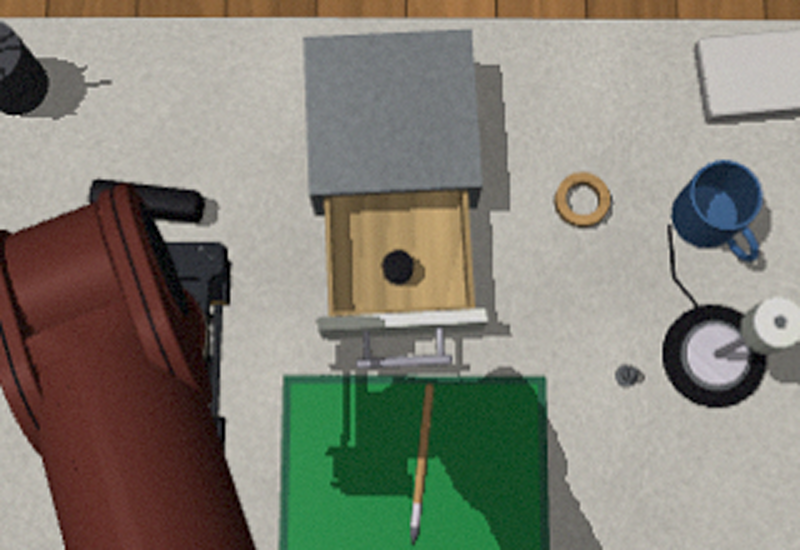

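The pot stands in the open drawer at crop (398,267). Now I'll push the drawer shut.

```bash
python3 - <<'E'
from h import *
yw=0.03; u=np.array([np.cos(yw),np.sin(yw)])
robot.close(10)
b=np.array([490.,11.]); robot.move_ptp([*b,180],[np.pi,0,yw]); lin(*b,42,120)
f0=robot.read_ft_force()
S=[20,40,60,80,100,120,132,138,141,143]+list(range(144,162))
for s in S:
    lin(*(b+u*s),42,60 if s<140 else 20); robot.pause(.05); f=(robot.read_ft_force()-f0)
    if s>=120 or abs(f).max()>4: print(s,f.round(1))
    if f[0]<-12: break
p=robot.read_tcp_pos(); print(p)
robot.pause(.2)
lin(*(p[:2]-u*25),42,60); lin(*(p[:2]-u*25),200,150)
robot.let_go(); robot.move_ptp([480,150,280],[np.pi,0,np.pi/2]); robot.pause(.3)
t=grab('top','top6'); grab('side','side6'); print(robot.read_clock())
P=cloud(t); m=(P[...,0]<668)&(P[...,0]>600)&(abs(P[...,1]-20)<80)&(P[...,2]>30); p=P[m]; print(p.min(0))
a=cv2.imread('pics/side6.png')[100:400,160:480]; b=cv2.imread('pics/top6.png')[80:300,160:480]
o=np.zeros((600,800,3),np.uint8); o[:330,:480]=cv2.resize(b,None,fx=1.5,fy=1.5); o[300:600,480:800]=a; cv2.imwrite('pics/l6.png',o)
E
```

```text
120 [ 0.2 -0.  -0.4]
132 [ 0.6 -0.2 -0.6]
138 [-0.   1.3 -0.6]
141 [-0.4  0.1 -0.1]
143 [-0.  -0.5 -1.5]
144 [0.2 0.5 0.3]
145 [-0.7 -0.  -0.7]
146 [ 0.2 -0.1 -0.7]
147 [-5.  -0.5  1.6]
148 [-9.7  1.1  5.5]
149 [-13.8   0.8   9.2]
[636.46741459  15.39966257  41.67010734]
108.4417
[644.29424279 -34.96356046  48.25314714]
```

View pics/l6.png

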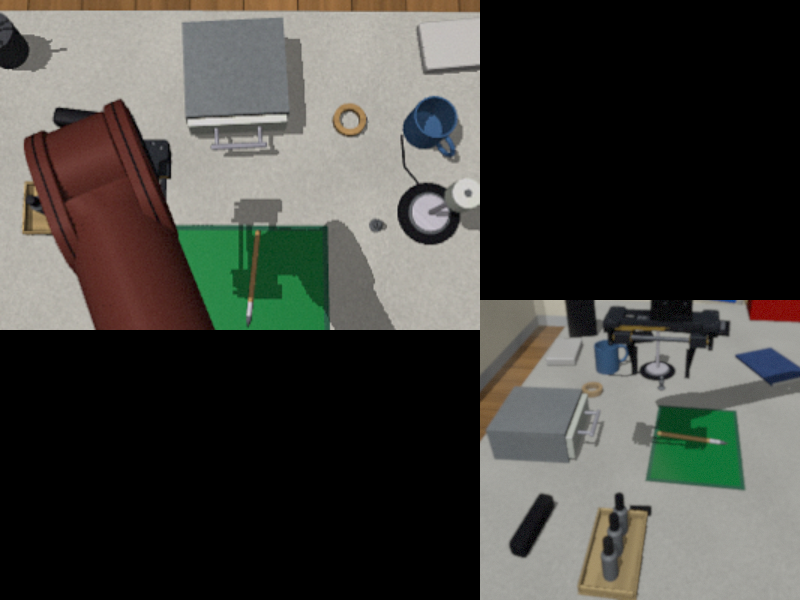

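The drawer is shut against its stop: the handle's front edge is at 644 mm, against 639 mm at the start. The lamp is on the pad at (430,210), the bottles are upright in the tray, and nothing else was disturbed. I'm handing in.

```bash
python3 -c "
from cell import robot
print(robot.sign_off())"
```

```text
the job is handed in; nothing more can be done
None
```

The job is handed in at about 108 s on the robot's clock: the lamp stands on its pad, all three dropper bottles are upright in the tray, and the one pot is in the fully shut drawer; the sign-off call returned no verdict.

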